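Dock the parts bin down its guide lane

ROBOT

A 6-joint arm with a two-finger parallel gripper is mounted at the origin on a cart in front of the work surface, level with it; the furniture and walls round the work are solid. World frame = base frame: x ahead of the robot, y to its left, z up, the work surface at z = 0. Lengths are in m, angles in rad, forces in N, time in s.
With the tool pointing down it reaches from about 0.4 to 0.825 m from the base axis. Payload 7 kg.
Tool frame: the origin (TCP) lies midway between the tips of the shut fingers; the grasp point (between the pads) lies arm.hold_point_z behind it (arm.hold_point_z is the distance from the TCP to the grasp point, in m); z points along the fingers, y is the line along which they close (so a half turn about z gives the same grasp; the last joint's range is limited). The gripper opens to 88 mm and grips with 3 to 60 N. Pads are 19 mm wide; open, the fingers measure 130 mm over their backs; the gripper's body (78 mm by 193 mm) begins 47 mm behind the grasp point.
Start: joints at [1.517, 0.359, 0.012, 0, -1.224, -0.288], TCP at [0.226, 0.636, 0.227] pointing down, gripper open.
Joint ranges: [-3.07, 3.07], [-1.43, 2.12], [-1.02, 1.25], [-3.03, 1.67], [-3.05, -0], [-3.03, 3.03]. Speed limits (rad/s): [2.39, 2.39, 3.01, 3.14, 3.14, 3.14].

INTERFACE

Orientations are given as [roll, pitch, yaw] about the fixed x, y, z axes, in that order (R = Rz(yaw) Ry(pitch) Rx(roll)).
In Python, from station import arm gives the robot as it stands.
- The arm moves only by the shell command python3 -m crank 'ROWS' [OPENING] [FORCE]. ROWS is JSON, a list that holds one entry, the list of rows, each a list of 4 numbers: the shift along the tool's x, y, z in units of 25 mm (1.0 is 25 mm), then the turn about the tool's z in units of 5 degrees (1.0 is 5 degrees). A call has 1 to 12 rows; each row is the pose to reach, as a shift and turn from the pose commanded when the call began, along the tool's axes at that moment; what a row does not reach only later rows make up. A row lasts 1/8 s, in which the tool goes at most 62.5 mm and 10.7 degrees, less where a joint would pass 70% of its speed; a pose out of reach is approached as far as the arm can. A call with a gripper value outside its range is refused whole. OPENING is the closure, from 0 (fully open) to 1 (shut), set as the call begins (- or left out, the last holds). The fingers move at their own pace and stop on an object; FORCE is the grip in N (left out, the last holds). Time passes only in rows, so rows that repeat a pose let the fingers close. It gives the time, the measured TCP pose, the force, the opening and the grip force at its end, in the units of the state.
- arm.get_state(): the state, without advancing time (a new reading comes with each control period).
- arm.grab_frame(name): name is "scene" or "top" or "wrist"; returns (picture, depth): 384x512x3 uint8, red, green, blue; 384x512 float32, m along the optical axis (not along the pixel's ray), 0 where there is no reading.
- arm.get_calibration(name): a dict with "mtx" (3x3 intrinsics, pixels), "R" (3x3) and "t" (3): a world point X has camera coordinates R X + t; the wrist camera has in their place "mount" (4x4, takes a point from camera to tool coordinates, whose origin is the TCP and whose axes are the flange's). Camera axes: x right, y down, z forward; pixel columns grow to the right and rows downward; lengths in m; the calibration is good to about 2 mm. The wrist camera is an equidistant fisheye: a pixel r from the principal point sees the ray r / f radians off the axis. A picture is of the moment at which its call begins: read the wrist's pose just before it. get_calibration takes no time and is no camera call.
- arm.job_done(): hands the job in; it is judged then, once.
Trained networks look in the newest picture that a camera, given by its name, has taken for a name from the list of things; names that differ only in an ending like _2 or _b are one class to them, and where a whole thing is asked for, a point or a joint stands for the part that bears it (a point fixed in the world has none). Each returns a list of dicts, best first, with "score" (0 to 1); they miss things now and then, are a little off and sometimes report something else, mostly with a low value. They report only what shows in the picture. A call takes as long as a camera call. They do not tell look-alikes from the thing itself.
- arm.recognise(thing, camera): "extent" ([left, top, width, height] in pixels, round what is visible of it).
- arm.trace(thing, camera): "mask" (384x512 bool, what is visible of it) and "extent" ([left, top, width, height] in pixels, round what is visible of it).
The state is a dict: "t": time; "q": joint angles; "qd": joint speeds; "joint_efforts": joint torques, N m; "eef_pos": TCP position; "ee_rot": TCP orientation; "force": force on the tool from outside, world axes, zero at the start; "moment": the same for the moment, N m; "width": finger opening in m; "gripper_force": force on a finger pad.
Only numpy, scipy, OpenCV 4.12 (cv2) and the standard library are available. Lean on these libraries where they do the work, as an engineer would, in place of code of your own. Each camera call takes 0.05 s, during which the arm holds its last target. There are 200 camera calls.

TASK

Push the grey parts bin with the fingers into the open end of the guide lane and gently down it until it is home against the bumpers at the far end, standing square in the lane. Neither the bin nor the robot may touch either guide rail. Only push: do not pinch, lift or tip the bin, do not ram it into the stop, and leave everything else where it is.

Things in the scene. Friction and masses are not known exactly. Their poses are not given: they have to be found in the camera images.
- grey_bin: Grey open parts bin of clips, loose: 84 mm wide (its x), 104 mm long (its y), 48 mm high, walls upright, a rim at the top 2.5 mm wider all round. 0.25 to 0.5 kg. Origin: centre of its underside. It starts 120 to 150 mm before the lane's mouth (to its centre), long axis within 17 degrees of the lane's direction, 20 mm to the near side to 40 mm to the far side of the lane's middle line.
- dock: Docking lane fixed on the bench: two aluminium guide rails and a cross bar at the end. Origin on the bench in the middle of the open mouth; y runs down the lane (to the robot's left), x across it (away from the robot). Two rubber bumpers on the bar, faces at y = 200 mm, 5 to 19 mm up, at x = -26 and 26 mm: the bin's origin is at y = 148 mm when home. Its floor is the bench, no step.
- near_rail: Guide rail on the robot's side, part of the lane and with its origin and axes: 14 mm wide, 22 mm high, inner face at x = -54 mm (108 mm clear between the rails), from y = 0 at the mouth to 204 mm. Two 4 mm high foot brackets reach 18 mm out from its outer side.
- far_rail: Guide rail on the side away from the robot, the mirror image of the near one, part of the lane and with its origin and axes: 14 mm wide, 22 mm high, inner face at x = 54 mm, from y = 0 to 204 mm.
- brass_weight: Bystander: brass test weight with a knob, 33 mm across, 40 mm high, standing beyond the far rail. Origin at the centre of its underside.
- connector: Bystander: small black and grey plug, 22 x 49 x 22 mm, lying on the robot's side of the near rail. Origin at the centre of its underside.
- black_tape: Bystander: roll of black tape, 63 mm across, 19 mm high, lying flat. Origin at the centre of its underside.
- pen: Bystander: blue and white marker pen, 135 mm long, 16 mm thick, lying. Origin at the centre of its underside.
- yellow_bin: Bystander: yellow open parts bin, the same size as the grey one, standing to the left past the lane's end, by the big black box (another stands fixed at the back). Origin at the centre of its underside.
- masking_roll: Bystander: roll of masking tape, 100 mm across, 25 mm high, lying flat beyond the lane. Origin at the centre of its underside.
Not all that is in view belongs to the job. There is more than one size of the grey_bin; the job needs the larger.

How it is judged:
By the outcome, as a careful person would: the job done as asked, in the order asked, and still so for the second after the job is handed in, with the robot touching nothing.
It also fails if it takes over 72 s, if anything falls off the work surface, if the arm or the gripper's body presses on something with over 40 N, if the wrist force passes 120 N, or if a joint passes its speed limit or range.

## Working session

There is one attempt and no reset: what is moved stays moved. The work goes in short steps, Python scripts to look and compute and a shell command to move; the robot and the scene stay as the last step left them, time stands still between calls to the robot, and variables do not carry over. Pictures are saved under pics/ and viewed, at most 10 in all, crops included, and the job is handed in when it is done.

```bash
mkdir -p pics; ls
python3 - <<'E'
from station import arm
import cv2,numpy as np
s=arm.get_state();print(s['t'],s['eef_pos'],s['ee_rot'],s['width'],arm.hold_point_z)
for n in['top','scene']:
    p,d=arm.grab_frame(n);cv2.imwrite(f'pics/{n}0.png',p[:,:,::-1]);np.save(f'{n}0.npy',d)
    for th in['grey_bin','dock','near_rail','far_rail']:
        for r in arm.recognise(th,n)[:3]:print(n,th,r['score'],r['extent'])
    c=arm.get_calibration(n);print(c)
E
```

```text
pics
0.0 [0.22610398 0.63547387 0.22561706] [ 3.13992106e+00 -1.58536694e-04 -3.41874024e-01] 0.08786453419119582 0.0188
top grey_bin 0.86 [363.6, 135.7, 36.8, 37.8]
top grey_bin 0.64 [309.7, 169.0, 47.7, 49.5]
top dock 0.62 [182.5, 167.6, 96.4, 68.2]
top dock 0.3 [223.8, 241.8, 17.6, 14.1]
top near_rail 0.64 [190.8, 218.1, 87.0, 20.2]
top near_rail 0.41 [102.7, 183.3, 49.7, 45.4]
top far_rail 0.79 [190.0, 166.1, 88.9, 11.3]
top far_rail 0.64 [342.5, 284.4, 59.3, 10.6]
top far_rail 0.21 [183.5, 165.5, 91.1, 71.1]
{'mtx': array([[425.02562088,   0.        , 256.72048647],
       [  0.        , 425.02562088, 184.80163447],
       [  0.        ,   0.        ,   1.        ]]), 'R': array([[ 0.06172003, -0.99808682, -0.0036523 ],
       [-0.97714061, -0.05967809, -0.20404597],
       [ 0.20343763,  0.01616254, -0.9789545 ]]), 't': array([0.0065073 , 0.56023718, 0.95315103])}
scene grey_bin 0.69 [278.6, 211.0, 55.6, 57.4]
scene grey_bin 0.62 [351.4, 217.2, 36.5, 39.3]
scene dock 0.82 [178.1, 160.0, 94.1, 76.6]
scene near_rail 0.81 [179.5, 185.5, 63.3, 48.3]
scene far_rail 0.89 [210.7, 160.1, 59.7, 43.7]
{'mtx': array([[428.87989942,   0.        , 251.48481931],
       [  0.        , 428.87989942, 193.67909402],
       [  0.        ,   0.        ,   1.        ]]), 'R': array([[ 0.65385529, -0.75652893,  0.01171499],
       [-0.58970121, -0.51924762, -0.61857448],
       [ 0.47405247,  0.39754985, -0.78563883]]), 't': array([-0.33893011,  0.3731104 ,  0.86874064])}
```

View pics/top0.png

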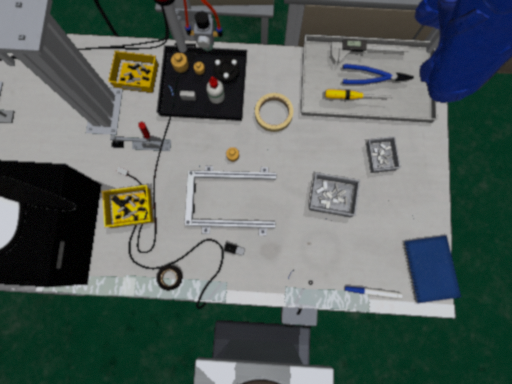

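View pics/scene0.png

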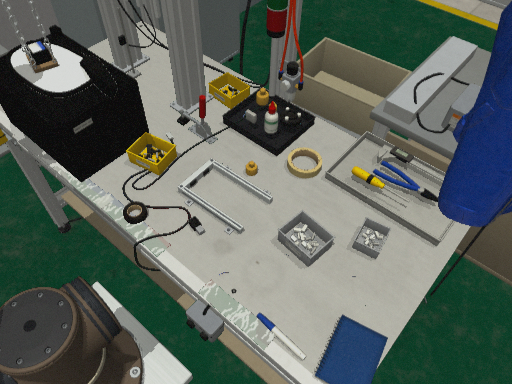

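The top view shows the lane at cols 185-277, rows 168-230, mouth facing right. The larger grey bin is at about (333,194) and the smaller look-alike at (381,155). Next I measure the bin and the lane.

```bash
cat > h.py <<'E'
from station import arm
import cv2,numpy as np
def cloud(n,d,c=None):
    c=c or arm.get_calibration(n);K=c['mtx'];v,u=np.mgrid[:d.shape[0],:d.shape[1]]
    P=np.stack([(u-K[0,2])/K[0,0]*d,(v-K[1,2])/K[1,1]*d,d],-1)
    W=(P-c['t'])@c['R'];W[d==0]=np.nan;return W
def box(W,ext,z0,z1,m=4,flt=None):
    l,t,w,h=ext;S=W[int(t-m):int(t+h+m),int(l-m):int(l+w+m)].reshape(-1,3)
    S=S[(S[:,2]>z0)&(S[:,2]<z1)]
    return S
def rect(S):
    (c,wh,a)=cv2.minAreaRect((S[:,:2]*1000).astype(np.float32));return np.round(c,1),np.round(wh,1),round(a,1)
def px(n,X):
    c=arm.get_calibration(n);p=c['mtx']@(c['R']@np.array(X)+c['t']);return p[:2]/p[2]
E
python3 - <<'E'
from h import *
for n,eb,ed in[('top',[309.7,169,47.7,49.5],[182.5,165,96.4,72]),('scene',[278.6,211,55.6,57.4],[178.1,160,94.1,76.6])]:
    W=cloud(n,np.load(n+'0.npy'))
    S=box(W,eb,-1,1,8);print(n,'table z',np.nanpercentile(S[:,2],[5,50,95,99]))
    S=box(W,eb,.040,.060);print('bin',len(S),rect(S))
    S=box(W,ed,.013,.03,2);print('dock',len(S),rect(S))
    # rails line fits
    if 1:
        P=S[:,:2]
        for nm,sel in[('near',P[:,0]<np.median(P[:,0])-.03),('far',P[:,0]>np.median(P[:,0])+.03)]:
            pass
        np.set_printoptions(precision=3,suppress=True)
        H,xe=np.histogram(P[:,0],20);print(H,xe)
E
```

```text
top table z [-0.00229937  0.0017735   0.04749405  0.05049423]
bin 314 (array([ 551.5, -146.5]), array([109. ,  89.6]), 83.4)
dock 1421 (array([529.9, 104.5]), array([137.2, 218.3]), 1.9)
[166 268 138  21  24  26  24  21  20  19  21  23  22  25  23  19  22 183
 246 110] [0.458 0.465 0.473 0.48  0.487 0.494 0.501 0.508 0.516 0.523 0.53  0.537
 0.544 0.551 0.559 0.566 0.573 0.58  0.587 0.595 0.602]
scene table z [-0.002  0.001  0.044  0.049]
bin 352 (array([ 551.2, -145.3]), array([109.4,  91.5]), 83.3)
dock 1383 (array([525.5, 104.7]), array([266.7, 221.5]), 2.1)
[ 75  59   3   0  52 375  88  36  34  26  30  33  29  35 334  87   0  24
  46  17] [0.394 0.407 0.42  0.433 0.447 0.46  0.473 0.486 0.5   0.513 0.526 0.539
 0.553 0.566 0.579 0.592 0.606 0.619 0.632 0.646 0.659]
```

Run:
```python
from h import *
np.set_printoptions(precision=3,suppress=True)
W=np.concatenate([cloud(n,np.load(n+'0.npy')).reshape(-1,3) for n in['top','scene']])
W=W[np.isfinite(W[:,0])]
# max height per 8cm cell
print('cols y:',np.arange(.72,-.4,-.08))
for x in np.arange(.16,.86,.08):
    print('%.2f'%x,[ '%4d'%(1000*max(W[(abs(W[:,0]-x)<.04)&(abs(W[:,1]-y)<.04)][:,2],default=-9.99)) for y in np.arange(.72,-.4,-.08)])
yaw=np.deg2rad(1.9);s=arm.get_state();p=s['eef_pos'];a=s['ee_rot'][2]
def toolshift(tgt):
    d=np.array(tgt)-p;c,sn=np.cos(a),np.sin(a)
    return np.array([d[0]*c+d[1]*sn,d[0]*sn-d[1]*c,-d[2]])/.025
for t in[(.226,.33,.226),(.35,.25,.2),(.628,-.143,.15),(.628,-.143,.02)]:print(t,toolshift(t))
```

```text
cols y: [ 0.72  0.64  0.56  0.48  0.4   0.32  0.24  0.16  0.08  0.   -0.08 -0.16
 -0.24 -0.32 -0.4 ]
0.16 ['-707', '-704', '-708', '-705', '-706', '-706', '-707', '   5', '   7', '   6', '   7', '   6', '-707', '-708', '-706']
0.24 ['   2', '   3', '   3', '   2', '   4', '   3', '   6', '   9', '   3', '   2', '   5', '   4', '   4', '   3', '-707']
0.32 [' 229', ' 229', ' 230', ' 224', ' 208', '  10', '  24', '  11', '   9', '   6', '   8', '  18', '  20', '  21', '  17']
0.40 [' 382', ' 418', ' 228', ' 230', ' 207', '  11', '  20', '  10', '  26', '   7', '   6', '   5', '   7', '  19', '  18']
0.48 [' 265', ' 397', ' 259', ' 266', ' 268', '  53', '  28', '  27', '  29', '  27', '  52', '  52', '   6', '  16', '  17']
0.56 [' 227', ' 207', ' 207', ' 209', ' 206', '  52', '  29', '  28', '  27', '  27', '  52', '  51', '  51', '   6', '   6']
0.64 ['   4', '   7', '   6', '  14', '  51', ' 154', '  12', '  29', '  42', '  24', '  48', '   6', '  39', '  40', '   7']
0.72 [' 264', ' 281', ' 315', ' 413', ' 413', '  36', '  38', '  37', '  35', '  30', '  30', '  31', '  39', '  39', '  28']
0.80 [' 233', '   5', '   4', ' 412', ' 408', '  52', '  63', ' 137', '  54', '  31', '  53', '  56', '  49', ' 468', ' 422']
(0.226, 0.33, 0.226) [ 4.092 11.532  0.021]
(0.35, 0.25, 0.2) [ 9.838 12.885  1.061]
(0.628, -0.143, 0.15) [25.583 23.969  3.061]
(0.628, -0.143, 0.02) [25.583 23.969  8.261]
```

```bash
python3 -m crank '[[[0,0,-2,0],[0,0,-3,0],[1.2,2.3,-3,0],[2.2,4.5,-3,0],[3.2,6.7,-3,0],[4.2,8.8,-3,0],[5.2,10.7,-3,0],[6.8,11.8,-3,-0.5],[8.4,12.9,-2,-1.5],[10.0,14.0,-1.5,-2.5],[11.6,15.0,-1,-3.5],[13.2,16,-0.5,-4.3]]]' 0.43 10
python3 - <<'E'
from h import *
s=arm.get_state();p=s['eef_pos'];a=s['ee_rot'][2];print(p,s['ee_rot'],s['force'])
for t in[(.628,-.143,.10),(.628,-.143,.02)]:
    d=np.array(t)-p;c,sn=np.cos(a),np.sin(a)
    print(np.round(np.array([d[0]*c+d[1]*sn,d[0]*sn-d[1]*c,-d[2]])/.025,2),np.rad2deg(a))
E
```

```text
t: 2.0
eef_pos: [0.4039, 0.1472, 0.2392]
ee_rot: [-3.141, -0.001, 0.036]
force: [-0.0, 0.8, 0.3]
width: 0.0498
gripper_force: 0.0
[0.40391024 0.14715903 0.23920624] [-3.14057161e+00 -1.15730208e-03  3.63098324e-02] [-0.00617153  0.83575642  0.26344314]
[ 8.54 11.92  5.57] 2.0804001535702987
[ 8.54 11.92  8.77] 2.0804001535702987
```

```bash
python3 -m crank '[[[1.4,1.9,0.5,0],[2.8,3.8,1.3,0],[4.2,5.7,2.2,0],[5.6,7.6,3,0],[7,9.5,3.8,0],[8.5,11.3,4.5,0],[8.5,11.9,5,0],[8.5,11.9,5.5,0],[8.5,11.9,5.5,0]]]'
python3 - <<'E'
from h import *
s=arm.get_state();print(s['eef_pos'],np.rad2deg(s['ee_rot']))
a,_=arm.grab_frame('top');b,_=arm.grab_frame('wrist')
cv2.imwrite('pics/a1.png',cv2.resize(a[110:260,150:430],None,fx=2,fy=2)[:,:,::-1]);cv2.imwrite('pics/w1.png',b[:,:,::-1])
np.save('w1.npy',_)
E
```

```text
t: 3.12
eef_pos: [0.6243, -0.1411, 0.1008]
ee_rot: [-3.141, 0.002, 0.034]
force: [-0.0, 0.2, -0.5]
width: 0.0496
gripper_force: 0.0
[ 0.62427505 -0.14108315  0.10079206] [-1.79988556e+02  1.02657676e-01  1.93434013e+00]
```

View pics/w1.png

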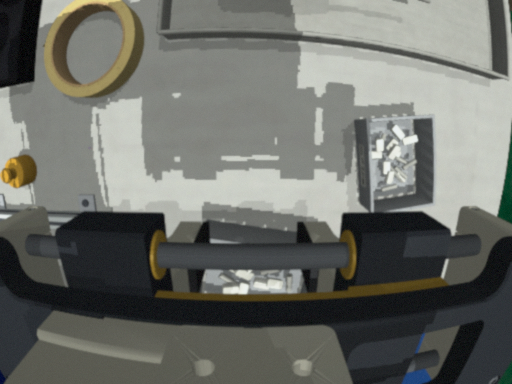

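The wrist view shows the fingers just beyond the bin's far side, with the bin below at (255,260). The small bin, at (395,160), is clear of them. I descend and nudge the bin's long side toward the lane's middle line.

```bash
python3 -m crank '[[[0,0,1,0],[0,0,2,0],[0,0,3,0],[0,0,3.3,0],[0,0,3.3,0],[-0.2,0,3.3,0],[-0.4,0,3.3,0],[-0.5,0,3.3,0],[-0.6,0,3.3,0],[-0.7,0,3.3,0],[-0.8,0,3.3,0],[-0.8,0,3.3,0]]]'
cat > look.py <<'E'
from h import *
import sys
s=arm.get_state();print(s['eef_pos'],np.rad2deg(s['ee_rot']),s['force'])
yaw=np.deg2rad(1.9);X=np.array([np.cos(yaw),np.sin(yaw)]);Y=np.array([-X[1],X[0]]);M=np.array([.5335,-.0045])
D=lambda P:np.stack([(P[...,:2]-M)@X,(P[...,:2]-M)@Y],-1)*1000
print('tcp dock',D(s['eef_pos']).round(1))
y0=float(sys.argv[1])   # guessed bin centre along the lane
for n in['top','scene']:
    p,d=arm.grab_frame(n);W=cloud(n,d).reshape(-1,3);W=W[np.isfinite(W[:,0])]
    q=D(W);k=(abs(q[:,0])<75)&(abs(q[:,1]-y0)<75)&(W[:,2]>.042)&(W[:,2]<.056)
    print(n,k.sum(),cv2.minAreaRect(q[k].astype(np.float32)))
    if len(sys.argv)>2:cv2.imwrite(f'pics/{n}{sys.argv[2]}.png',p[:,:,::-1])
E
python3 look.py -142
```

```text
t: 4.72
eef_pos: [0.6054, -0.1424, 0.0191]
ee_rot: [3.142, -0.0, 0.034]
force: [1.1, 1.1, 0.4]
width: 0.0498
gripper_force: 0.6
[ 0.60542403 -0.14243522  0.01913142] [ 1.79999379e+02 -7.90545677e-03  1.92049087e+00] [1.05284236 1.0904762  0.3907773 ]
tcp dock [  67.3 -140.2]
top 195 ((14.196121215820312, -143.6764373779297), (108.3548812866211, 97.03227996826172), 84.69017028808594)
scene 317 ((15.430030822753906, -142.20584106445312), (108.44973754882812, 104.93341064453125), 84.66486358642578)
```

```bash
python3 -m crank '[[[-0.1,0,0,0],[-0.2,0,0,0],[-0.3,0,0,0],[-0.4,0,0,0],[-0.4,0,0,0],[0.1,0,0,0],[0.6,0,0,0],[0.8,0,0,0],[0.8,0,-2,0],[0.8,0,-4,0],[0.8,0,-5,0],[0.8,0,-5,0]]]'
python3 look.py -142
```

```text
t: 6.32
eef_pos: [0.627, -0.1418, 0.1467]
ee_rot: [3.141, -0.004, 0.034]
force: [-0.1, -0.1, 0.4]
width: 0.0496
gripper_force: 0.0
[ 0.62696873 -0.14178409  0.14671223] [179.99329079  -0.25457009   1.92654659] [-0.05519317 -0.09348868  0.38809425]
tcp dock [  88.9 -140.3]
top 314 ((3.7713890075683594, -146.9676971435547), (88.74832153320312, 109.16431427001953), 0.025773856788873672)
scene 313 ((2.9061660766601562, -144.8558349609375), (90.89859008789062, 109.3914566040039), 0.1286201775074005)
```

Run:
```python
from h import *
np.set_printoptions(precision=4,suppress=True)
s=arm.get_state();p=s['eef_pos'];a=s['ee_rot'][2];print('q',s['q'])
yaw=np.deg2rad(1.9);X=np.array([np.cos(yaw),np.sin(yaw)]);Y=np.array([-X[1],X[0]]);M=np.array([.5335,-.0045])
D=lambda P:np.stack([(P[...,:2]-M)@X,(P[...,:2]-M)@Y],-1)*1000
for n in['top','scene']:
    W=cloud(n,np.load(n+'0.npy')).reshape(-1,3);W=W[np.isfinite(W[:,0])]
    q=D(W);z=W[:,2]
    for sg in(-1,1):
        k=(abs(sg*q[:,0]-61)<12)&(q[:,1]>0)&(q[:,1]<195)&(z>.0185)&(z<.03)
        f=np.polyfit(q[k,1],q[k,0],1);e=np.percentile(q[k,0],[3,97])
        print(n,sg,k.sum(),'x at y=0,148:',np.polyval(f,[0,148]),e)
    k=(abs(q[:,0]-sg*61)<12)&(z>.0185)&(z<.03)&(abs(q[:,1])<40);print('mouth y',q[k,1].min())
    k=(abs(q[:,0])<40)&(z>.0185)&(z<.03)&(abs(q[:,1]-205)<30);print('bar y',np.percentile(q[k,1],[3,50,97]))
    k=(W[:,0]>.57)&(W[:,0]<.70)&(W[:,1]<-.19)&(W[:,1]>-.34)&(z>.02)&(z<.045);print('small',W[k].min(0),W[k].max(0))
t=np.r_[M+X*.0034-Y*.230,.10];d=t-p;c,sn=np.cos(a),np.sin(a)
print(t,np.array([d[0]*c+d[1]*sn,d[0]*sn-d[1]*c,-d[2]])/.025)
```

```text
q [ 0.0808  0.3648 -0.1768 -0.0004 -1.0295  1.5234]
top -1 467 x at y=0,148: [-60.9769 -61.6236] [-68.0216 -54.5895]
top 1 442 x at y=0,148: [60.8833 59.9768] [53.6222 67.0579]
mouth y 0.23653126777769268
bar y [198.9935 208.9781 217.404 ]
small [ 0.5721 -0.3056  0.0201] [ 0.6999 -0.1921  0.0438]
scene -1 353 x at y=0,148: [-62.6566 -62.954 ] [-69.6176 -55.6708]
scene 1 312 x at y=0,148: [59.2384 58.4593] [51.9175 66.2016]
mouth y -0.6095455817638729
bar y [200.8341 209.6377 218.5263]
small [ 0.5715 -0.3041  0.0201] [ 0.6999 -0.1904  0.0442]
[ 0.5445 -0.2343  0.1   ] [-3.3471  3.5947  1.7482]
```

```bash
python3 -m crank '[[[-0.4,0.4,0,2],[-0.8,0.8,0,4],[-1.2,1.2,0,6],[-1.6,1.6,0,8],[-2,2,0,10],[-2.4,2.4,0,12],[-2.8,2.8,0,14],[-3.2,3.2,0,16],[-3.4,3.6,0.5,18],[-3.4,3.6,1,18],[-3.4,3.6,1.8,18],[-3.4,3.6,1.8,18]]]' 0.75
python3 look.py -146 b
```

```text
t: 7.92
eef_pos: [0.542, -0.234, 0.0966]
ee_rot: [3.137, 0.001, -1.534]
force: [-0.2, 0.3, 0.1]
width: 0.0219
gripper_force: 0.0
[ 0.5420065  -0.23397198  0.09656129] [ 1.79728504e+02  5.47151879e-02 -8.78940625e+01] [-0.212183    0.33397423  0.07358162]
tcp dock [   0.9 -229.6]
top 2 ((46.16657257080078, -196.26547241210938), (2.266176700592041, 0.0), -175.9036865234375)
scene 226 ((2.7210311889648438, -144.7890625), (91.57211303710938, 108.72134399414062), 0.46864935755729675)
```

View pics/sceneb.png

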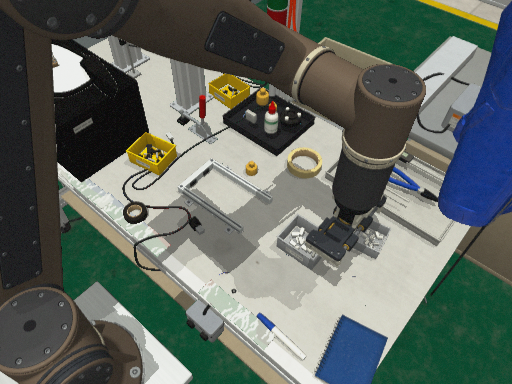

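The scene view shows the fingers lowering between the grey bin at (300,238) and the small one at (372,235), square behind the bin. I descend and start pushing.

```bash
python3 -m crank '[[[0,0,1,0],[0,0,2,0],[0,0,3.1,0],[0,0,3.1,0],[-0.3,0,3.1,0],[-0.6,0,3.1,0],[-0.8,0,3.1,0],[-1.1,0,3.1,0],[-1.4,0,3.1,0],[-1.7,0.03,3.1,0],[-2.1,0.05,3.1,0],[-2.4,0.07,3.1,0]]]' && python3 look.py -108
```

```text
t: 9.52
eef_pos: [0.5396, -0.174, 0.0215]
ee_rot: [3.141, -0.0, -1.537]
force: [-0.1, -3.9, 2.6]
width: 0.0219
gripper_force: 1.8
[ 0.53959357 -0.17400301  0.0215283 ] [ 1.79990289e+02 -1.90892142e-03 -8.80700325e+01] [-0.09041631 -3.88328508  2.55307673]
tcp dock [   0.5 -169.6]
top 39 ((-28.487634658813477, -143.97235107421875), (35.39323806762695, 71.14883422851562), 44.60991287231445)
scene 168 ((0.6314735412597656, -114.615234375), (90.49906158447266, 129.08734130859375), 1.3668222427368164)
```

```bash
sed -i 's/W\[:,2\]<.056)/W[:,2]<.056)\&(q[:,1]>D(s["eef_pos"])[1]+14)/' look.py
python3 -m crank '[[[-0.3,0,0,0],[-0.7,0,0,0],[-1.1,0.01,0,0],[-1.5,0.02,0,0],[-1.9,0.03,0,0],[-2.3,0.04,0,0],[-2.6,0.05,0,0],[-2.8,0.05,0,0],[-2.9,0.05,0,0],[-2.9,0.05,0,0]]]' && python3 look.py -33 c
python3 - <<'E'
import cv2;a=cv2.imread('pics/scenec.png');cv2.imwrite('pics/c2.png',cv2.resize(a[130:300,150:400],None,fx=3,fy=3))
E
```

```text
t: 10.88
eef_pos: [0.5362, -0.102, 0.0216]
ee_rot: [-3.141, 0.0, -1.537]
force: [0.3, 0.4, -0.0]
width: 0.0221
gripper_force: 0.0
[ 0.53624935 -0.10202468  0.02164073] [-1.79979879e+02  9.41227825e-03 -8.80765958e+01] [ 0.33503882  0.36016316 -0.0239488 ]
tcp dock [ -0.5 -97.6]
top 84 ((-39.460697174072266, -26.44178009033203), (105.51002502441406, 35.265602111816406), 70.46170806884766)
scene 146 ((-0.6837120056152344, -6.392675399780273), (55.59856414794922, 89.89453125), 88.9935073852539)
```

View pics/c2.png

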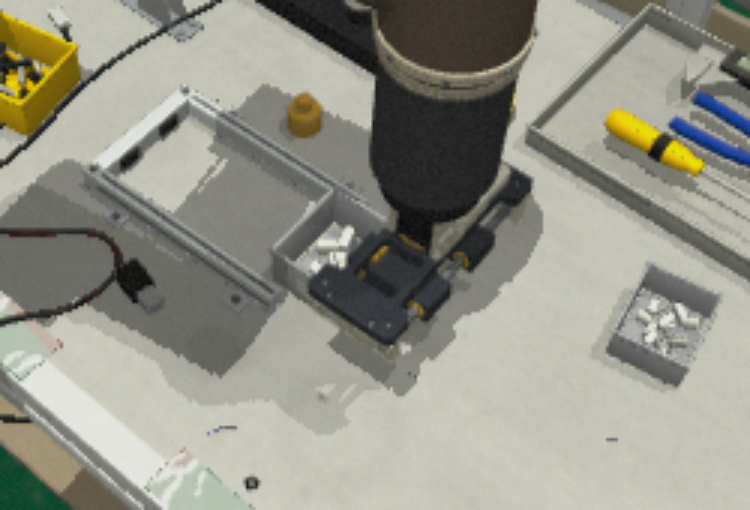

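The bin's front is now between the rails (crop around (310,250)), with visible gaps on both sides, and it measures about 1 mm off centre. I continue.

```bash
python3 -m crank '[[[-0.3,0,0,0],[-0.7,0.01,0,0],[-1.1,0.02,0,0],[-1.5,0.03,0,0],[-1.9,0.04,0,0],[-2.3,0.05,0,0],[-2.7,0.05,0,0],[-3.1,0.06,0,0],[-3.5,0.07,0,0],[-3.9,0.08,0,0],[-4.2,0.08,0,0],[-4.4,0.08,0,0]]]' && python3 -m crank '[[[-0.2,0,0,0],[-0.4,0,0,0],[-0.6,0,0,0],[-0.8,0,0,0],[-1,0,0,0],[-1.2,0,0,0],[-1.4,0,0,0],[-1.6,0,0,0],[-1.7,0,0,0],[-1.8,0,0,0],[-1.9,0,0,0],[-1.9,0,0,0]]]' && python3 look.py 125 d
python3 - <<'E'
import cv2;a=cv2.imread('pics/scened.png');cv2.imwrite('pics/d2.png',cv2.resize(a[110:280,130:380],None,fx=3,fy=3))
E
```

```text
t: 12.48
eef_pos: [0.5303, 0.0081, 0.0216]
ee_rot: [3.141, -0.0, -1.537]
force: [0.7, -3.1, 3.0]
width: 0.0218
gripper_force: 1.9
t: 13.98
eef_pos: [0.5288, 0.0555, 0.0215]
ee_rot: [-3.142, 0.0, -1.537]
force: [-0.2, -0.7, 1.1]
width: 0.0215
gripper_force: 0.4
[0.52878766 0.05545185 0.02146501] [-1.79994869e+02  1.87615575e-02 -8.80805069e+01] [-0.23393755 -0.67153844  1.06132786]
tcp dock [-2.7 60.1]
top 71 ((-43.051456451416016, 126.2471694946289), (102.45547485351562, 11.786223411560059), 86.01377868652344)
scene 109 ((-1.6428375244140625, 165.09815979003906), (38.74436950683594, 91.21315002441406), 81.03144836425781)
```

View pics/d2.png

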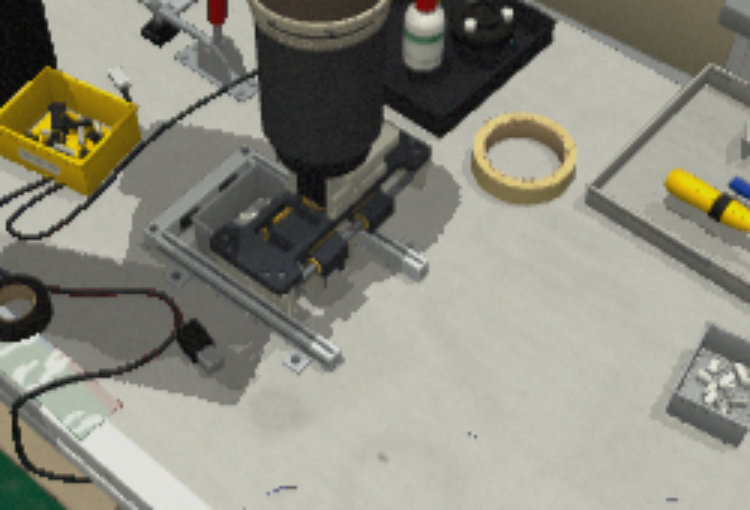

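The bin is in the lane (crop around (240,210)), short of the bar, and clear of both rails. Now the last stretch, slowly.

```bash
python3 -m crank '[[[-0.08,0,0,0],[-0.16,0,0,0],[-0.24,0,0,0],[-0.32,0,0,0],[-0.4,0,0,0],[-0.48,0,0,0],[-0.56,0,0,0],[-0.64,0,0,0],[-0.70,0,0,0],[-0.74,0,0,0],[-0.78,0,0,0],[-0.78,0,0,0]]]'; python3 -m crank '[[[-0.04,0,0,0],[-0.08,0,0,0]]]';python3 -m crank '[[[-0.04,0,0,0],[-0.08,0,0,0]]]'
```

```text
t: 15.58
eef_pos: [0.5282, 0.0748, 0.0216]
ee_rot: [-3.141, 0.0, -1.537]
force: [0.1, 0.0, -0.5]
width: 0.0219
gripper_force: 0.4
t: 15.82
eef_pos: [0.5281, 0.0766, 0.0216]
ee_rot: [-3.142, -0.0, -1.537]
force: [-1.1, -2.8, -0.0]
width: 0.0218
gripper_force: 1.1
t: 16.08
eef_pos: [0.5281, 0.0782, 0.0217]
ee_rot: [3.141, -0.001, -1.537]
force: [2.6, -10.0, 1.1]
width: 0.0221
gripper_force: 4.7
```

The force has risen from about 3 N to 10 N at the expected home position, so the bin is on the bumpers. I back off and check.

```bash
python3 -m crank '[[[0.05,0,0,0],[0.3,0,0,0],[0.8,0,0,0],[1.2,0,-0.5,0],[1.5,0,-2,0],[2.5,0,-4,0],[4.5,0,-5,0],[6.5,0,-5,0],[8.5,0,-5,0],[10,0,-5,0],[10.5,0,-5,0],[10.5,0,-5,0]]]'; sed -i 's/&(q\[:,1\]>D(s\["eef_pos"\])\[1\]+14)//' look.py; python3 look.py 145 e
python3 - <<'E'
import cv2;a=cv2.imread('pics/tope.png');cv2.imwrite('pics/e2.png',cv2.resize(a[140:260,150:310],None,fx=4,fy=4))
E
```

```text
t: 17.58
eef_pos: [0.5365, -0.1846, 0.1469]
ee_rot: [-3.141, 0.0, -1.539]
force: [-0.6, 0.0, -1.0]
width: 0.0218
gripper_force: 0.0
[ 0.53648541 -0.18461235  0.14694467] [-1.79984195e+02  4.42927541e-03 -8.81935625e+01] [-0.60946486  0.03880929 -0.96369635]
tcp dock [  -3.  -180.1]
top 278 ((-1.2965202331542969, 146.15293884277344), (89.66171264648438, 109.25289916992188), 0.35401245951652527)
scene 258 ((-1.2190170288085938, 147.59197998046875), (92.7311019897461, 110.41231536865234), 0.03175252303481102)
```

View pics/e2.png

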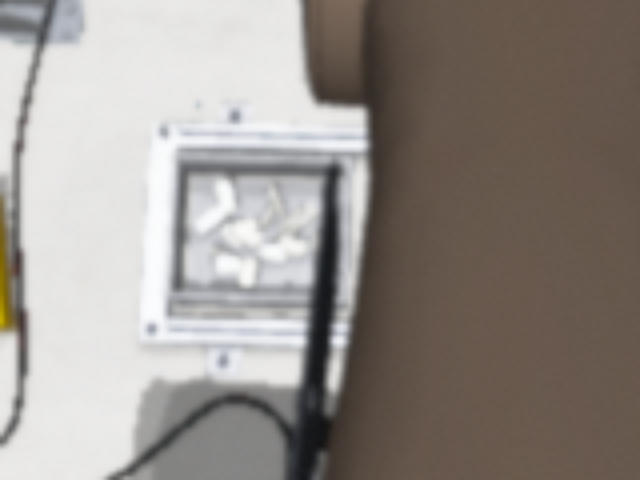

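The top view shows the bin square and centred in the lane, against the bar side at (175,230). It reads 146–147.6 mm against 148, so one more slow touch will confirm it is seated.

```bash
python3 -m crank '[[[-2,0,0,0],[-4,0,0,0],[-6,0,0,0],[-8,0,1,0],[-8.8,0,2.5,0],[-9.2,0,4.2,0],[-9.4,0,5,0],[-9.8,0,5,0],[-10.1,0,5,0],[-10.3,0,5,0],[-10.36,0,5,0],[-10.38,0,5,0]]]'; for i in 1; do python3 -m crank '[[[-0.02,0,0,0],[-0.04,0,0,0]]]'; python3 -m crank '[[[-0.02,0,0,0],[-0.04,0,0,0]]]'; python3 -m crank '[[[-0.02,0,0,0],[-0.04,0,0,0]]]'; done
```

```text
t: 19.18
eef_pos: [0.5283, 0.0756, 0.022]
ee_rot: [-3.141, 0.0, -1.537]
force: [-0.1, 0.1, -0.7]
width: 0.0219
gripper_force: 0.0
t: 19.42
eef_pos: [0.5281, 0.0764, 0.0216]
ee_rot: [3.142, -0.0, -1.538]
force: [-0.5, 0.1, -0.5]
width: 0.0219
gripper_force: 0.0
t: 19.68
eef_pos: [0.528, 0.0775, 0.0215]
ee_rot: [3.141, -0.0, -1.538]
force: [-0.5, -0.3, 0.8]
width: 0.0218
gripper_force: 0.0
t: 19.92
eef_pos: [0.5279, 0.0781, 0.0215]
ee_rot: [3.141, -0.001, -1.537]
force: [2.1, -6.0, 0.3]
width: 0.0221
gripper_force: 2.9
```

```bash
python3 -m crank '[[[-0.02,0,0,0],[-0.02,0,0,0]]]'; python3 -m crank '[[[0.02,0,0,0],[0.05,0,0,0],[0.15,0,0,0],[0.5,0,0,0],[1.2,0,-0.5,0],[1.5,0,-2,0],[2.5,0,-4,0],[4.5,0,-5,0],[6.5,0,-5,0],[8.5,0,-5,0],[10,0,-5,0],[10,0,-5,0]]]'; python3 look.py 145 f
```

```text
t: 20.18
eef_pos: [0.5279, 0.0781, 0.0215]
ee_rot: [3.141, -0.001, -1.537]
force: [2.0, -6.1, -1.0]
width: 0.0217
gripper_force: 3.4
t: 21.68
eef_pos: [0.5356, -0.174, 0.1472]
ee_rot: [-3.141, -0.0, -1.541]
force: [0.6, 0.6, 0.2]
width: 0.0217
gripper_force: 0.0
[ 0.53557054 -0.1739605   0.14724016] [-1.79985292e+02 -1.00884011e-02 -8.83029382e+01] [0.58589842 0.55144372 0.22722294]
tcp dock [  -3.5 -169.4]
top 203 ((-1.6497802734375, 152.22789001464844), (89.04845428466797, 95.47020721435547), 0.16950494050979614)
scene 263 ((-2.0934982299804688, 147.03257751464844), (111.4228286743164, 91.73716735839844), 89.8299560546875)
```

```bash
python3 -c "
from station import arm
print(arm.job_done())"
```

```text
the job is handed in; nothing more can be done
None
```

The larger grey bin is home against the bumpers, square to within about half a degree and about 1–2 mm off the lane's middle line. No rail contact showed in the pictures or the forces, and the job was handed in at about 22 s with the robot clear; no verdict came back.

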